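# Load the practice slide and index it one hole

### The job

Take the square block out of the pocket tray and stand it in the square socket on the carriage of the practice slide, leaving the round stubs in their pockets. Then pull the carriage's round lock knob up, move the carriage along to the next hole only, and let the lock pin go fully home there. Finish while still gripping the knob, holding the pin engaged; do not let go at the end.

Things in the scene. Friction and masses are not known exactly. Their poses are not given: they have to be found in the camera images.
- tray: Grey pocket tray, fixed: 104 (x) by 150 (y) by 14 mm high, origin at the centre of its underside. Six square pockets, 21 mm wide, 8 mm deep (floor 6 mm above the table): centres at x = -23 and +23, y = -46, 0 and +46 mm. Four hold a part, two are empty. A small loose steel bowl (50 mm wide, 20 mm high) stands beyond its +x side.
- block: The square block to take: off-white, 16 x 16 mm, 28 mm tall, 11 to 23 g, loose. Stands upright in one of the tray's pockets, turned up to 7 degrees against the tray, 20 mm of it above the tray's top. Origin at the centre of its underside, z up, x and y square to its sides.
- stub_a: Round stub, off-white cylinder 11 mm in diameter, 18 mm tall, upright in a pocket of the tray. Origin at the centre of its underside. To be left in its pocket.
- stub_b: Round stub like stub_a, in another pocket; to be left there.
- stub_c: Round stub like stub_a, in another pocket; to be left there.
- stand: Practice slide, fixed: grey base plate 150 (x) by 196 (y) by 10 mm, two aluminium rails along its y with tops 30 mm above the table, dark end plates 36 mm high at the y ends. Origin at the centre of the underside, z up. The rail at x = +36 mm has four 11 mm holes at y = -52.5, -17.5, +17.5, +52.5 mm. A steel carriage with the socket (x = -36) and lock knob (x = +36 mm) rides on both rails.
- socket (a point): Centre of the floor of the square socket on the carriage, 44 mm above the table; axes parallel to the stand's. The socket is a hole 22 mm square, 10 mm deep, in an aluminium block 40 x 40 mm whose top is 54 mm above the table; a seated block stands on this point and sticks out 18 mm. Moves with the carriage.
- lock_knob: Round black knob on the lock pin, 24 mm in diameter, 24 mm tall, to be gripped from above by its sides. Origin at the centre of its underside, 54 mm above the table when the pin is home (top at 78 mm); axis vertical, axes parallel to the stand's. A dark collar of 20 mm diameter ends 2 mm under it. It is 72 mm from the socket's centre and travels with the carriage.
- lock_pin (a joint): Height in m to which knob and pin are pulled up: 0 = fully home in a hole, at most 0.014; above 0.009 the pin is clear of the rail. A spring pulls it down with 3.6 N at 0, 7.8 N at the top. The 8 mm pin has a round tip and 1.5 mm play either way in a hole; between holes it rests on the rail at 0.009.
- carriage (a joint): Position in m of the carriage (124 mm in x, 46 mm in y, plate 30 to 40 mm above the table) along the stand's +y: 0 = first hole, at the stand's y = -52.5 mm (start), 0.035 = next hole, then 0.070 and 0.105. Slides with about 2 N of friction once the pin is clear; locked but for the 1.5 mm play while the pin is home.

How it is judged:
By the outcome, as a careful person would: the job done as asked, in the order asked, and still so for the second after the job is handed in, while the arm keeps its last pose, push and grip.
It also fails if it takes over 48 s, if anything falls off the work surface, if the arm or the gripper's body presses on something with over 40 N, if the wrist force passes 120 N, or if a joint passes its speed limit or range.

### The arm

A 6-joint arm with a two-finger parallel gripper is mounted at the origin on the work surface. World frame = base frame: x ahead of the robot, y to its left, z up, the work surface at z = 0. Lengths are in mm, angles in rad, forces in N, time in s.
With the tool pointing down it reaches from about 275 to 1000 mm from the base axis. Payload 8.4 kg.
Tool frame: the origin (TCP) lies midway between the tips of the shut fingers; the grasp point (between the pads) lies 19 mm behind it; y points along the fingers, z is the direction in which the jaws open and shut, and the axes are right-handed (so a half turn about y gives the same grasp; the last joint's range is limited). The gripper opens to 85 mm and grips with 20 to 120 N. Pads are 22 mm wide; open, the fingers measure 114 mm over their backs; the gripper's body (76 mm by 85 mm) begins 54 mm behind the grasp point. The pads swing forward as they close: fully open they stand 13 mm farther back than shut.
Start: joints at [-1.26, 0.353, 1.633, -0, 1.155, -0.002], TCP at [192.326, -594.675, 202.881] pointing down, gripper open.
Joint ranges: [-2.63, 2.63], [-0.92, 2.1], [0.06, 2.66], [-1.3, 4.44], [0, 2.69], [-3.02, 3.02]. Speed limits (rad/s): [2.22, 2.22, 2.79, 3.14, 3.14, 3.14].

### API

Orientations are given as [roll, pitch, yaw] about the fixed x, y, z axes, in that order (R = Rz(yaw) Ry(pitch) Rx(roll)).
In Python, from rig import r gives the robot as it stands. The module is installed in compiled form; this text tells all that it offers.
- The arm moves only by the tool apply_moves, never from a script. Its argument "plan" is text: rows parted by semicolons, each of 7 numbers parted by spaces: the shift along the tool's x, y, z in cm, then the turn, a rotation vector about the tool's x, y, z in degrees, then the closure, from 0 (fully open) to 1 (shut). A call has 1 to 20 rows; each row shifts and turns the pose as measured when the row begins, along the tool's axes as they then stand; what a row does not reach is not made up. A row lasts 1/10 s, in which the tool goes at most 50 mm and 8.59 degrees, less where a joint would pass 70% of its speed; a pose out of reach is approached as far as the arm can. A call is refused whole if a number of a shift passes 5 or a number of a turn 8.59, either way. A call with a gripper value outside its range is refused whole. The fingers move at their own pace and stop on an object; "squeeze" is the grip in N (left out, the last holds). Time passes only in rows, so rows that do not move let the fingers close. It gives the time, the measured TCP pose, the force and the opening at its end, in the units of the state.
- r.sense(): the state, without advancing time (a new reading comes with each control period).
- r.grab_frame(name): name is "side" or "top" or "wrist"; returns the picture (420x560x3 uint8, blue, green, red); there is no depth.
- r.get_calibration(name): a dict with "vertical_fov" (degrees; the focal length in pixels is half the picture's height over the tangent of half this angle, whatever the lens; pixels are square), "cx", "cy" (the principal point, pixels), "R" (3x3) and "t" (3): a world point X has camera coordinates R X + t; the wrist camera has in their place "hand_eye" (4x4, takes a point from camera to tool coordinates, whose origin is the TCP and whose axes are the tool frame's). Camera axes: x right, y down, z forward; pixel columns grow to the right and rows downward; lengths in mm; the calibration is good to about 2 mm. A picture is of the moment at which its call begins: read the wrist's pose just before it. get_calibration takes no time and is no camera call.
- r.sign_off(): hands the job in, once; it reports no verdict.
The state is a dict: "clock": time; "qpos": joint angles; "qvel": joint speeds; "joint_efforts": joint torques, N m; "eef_pos": TCP position; "tcp_rot": TCP orientation; "contact_force": force on the tool from outside, world axes, zero at the start; "wrist_torque": the same for the moment, N m; "opening": opening from 0.0 (shut) to 1.0 (fully open).
Only numpy, scipy, OpenCV 4.12 (cv2) and the standard library are available. Lean on these libraries where they do the work, as an engineer would, in place of code of your own. Each camera call takes 0.05 s, during which the arm holds its last target. There are 200 camera calls.

## Working session

There is one attempt and no reset: what is moved stays moved. The work goes in short steps, Python scripts to look and compute and a tool call to move; the robot and the scene stay as the last step left them, time stands still between calls to the robot, and variables do not carry over. Pictures are saved under pics/ and viewed, about 8 in all and at most 12, crops included, and the job is handed in when it is done.

Besides the shell and the picture viewer there is one more tool, called after "Call:" as name(argument=value, ...) on one line, values as JSON. apply_moves: Moves the arm, as the interface text tells. Its arguments: {"type":"object","properties":{"plan":{"type":"string"},"squeeze":{"type":"number"}},"required":["plan"]}

```bash
mkdir -p pics; python3 - <<'E'
from rig import r
import cv2,numpy as np
np.set_printoptions(precision=4,suppress=True)
print(r.sense())
for n in("top","side","wrist"):
    cv2.imwrite(f"pics/{n}0.png",r.grab_frame(n)); print(n,r.get_calibration(n))
E
```

```text
{'clock': 0.0, 'qpos': array([-1.2604,  0.3536,  1.6341,  0.    ,  1.1552, -0.0024]), 'qvel': array([-0.0009, -0.0008,  0.0009,  0.0004,  0.0017,  0.0011]), 'joint_efforts': array([ -0.0021, -60.5262, -34.2068,  -0.0002,   0.0093,   0.    ]), 'eef_pos': array([ 192.1616, -594.1961,  202.171 ]), 'tcp_rot': array([-1.5722,  0.    , -2.8288]), 'contact_force': array([0.271 , 0.1668, 0.4752]), 'wrist_torque': array([-0.0415, -0.0406,  0.0151]), 'opening': 1.0015405733749159}
top {'vertical_fov': 51.917244756052035, 'cx': 273.388504323727, 'cy': 212.30406908341055, 'R': array([[-0.0517, -0.9986, -0.005 ],
       [-0.9696,  0.0514, -0.2392],
       [ 0.2392, -0.0076, -0.9709]]), 't': array([-37.1055, 567.2357, 873.9654])}
side {'vertical_fov': 54.269600609790025, 'cx': 286.5391738987873, 'cy': 215.5543597527672, 'R': array([[-0.7271, -0.6864,  0.0101],
       [-0.3115,  0.3168, -0.8959],
       [ 0.6118, -0.6545, -0.4442]]), 't': array([359.6985, 262.1513, 339.528 ])}
wrist {'vertical_fov': 62.58284022001512, 'cx': 280.52265291885607, 'cy': 208.50628900735657, 'hand_eye': array([[  -0.0001,    0.9616,    0.2745,  -69.8896],
       [   0.0005,   -0.2745,    0.9616, -170.5113],
       [   1.    ,    0.0002,   -0.0005,    0.0066],
       [   0.    ,    0.    ,    0.    ,    1.    ]])}
```

View pics/top0.png

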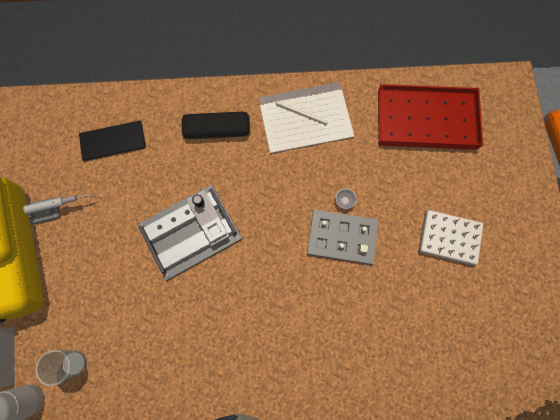

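View pics/side0.png

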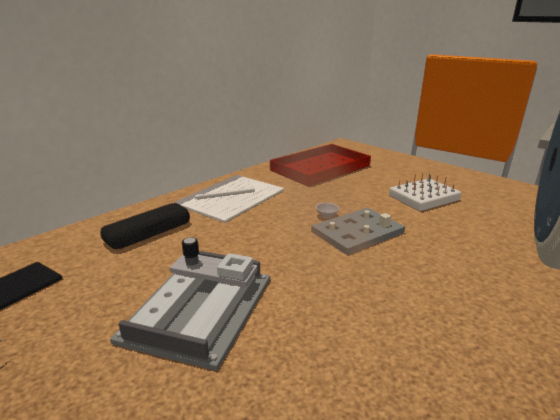

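The top view shows the tray centred near (343,237), with the tall block at about (364,248). The stand is near (190,232), with the knob at (198,200) and the socket at (213,230). I'll enlarge both areas.

```bash
cat > h.py <<'E'
from rig import r
import cv2,numpy as np
from scipy.spatial.transform import Rotation as Ro
np.set_printoptions(precision=2,suppress=True)
def cam(n,s=None):
    c=r.get_calibration(n); f=210/np.tan(np.radians(c["vertical_fov"]/2))
    if n=="wrist":
        s=s or r.sense(); H=np.array(c["hand_eye"]); T=np.eye(4)
        T[:3,:3]=Ro.from_euler("xyz",s["tcp_rot"]).as_matrix(); T[:3,3]=s["eef_pos"]
        M=np.linalg.inv(T@H); R,t=M[:3,:3],M[:3,3]
    else: R,t=np.array(c["R"]),np.array(c["t"])
    return f,c["cx"],c["cy"],R,t
def ray(C,u,v,z):
    f,cx,cy,R,t=C; o=-R.T@t; d=R.T@np.array([(u-cx)/f,(v-cy)/f,1])
    return o+d*(z-o[2])/d[2]
def proj(C,X):
    f,cx,cy,R,t=C; p=R@np.asarray(X,float)+t; return np.array([f*p[0]/p[2]+cx,f*p[1]/p[2]+cy])
def tool(dw,s=None):  # world shift -> tool shift (cm)
    s=s or r.sense(); return Ro.from_euler("xyz",s["tcp_rot"]).inv().apply(dw)/10
E
python3 - <<'E'
from h import *
im=cv2.imread("pics/top0.png")
a=cv2.resize(im[180:285,130:250],None,fx=5,fy=5,interpolation=cv2.INTER_CUBIC)[:, :]
b=cv2.resize(im[180:285,300:385],None,fx=5,fy=5,interpolation=cv2.INTER_CUBIC)
cv2.imwrite("pics/c1.png",cv2.resize(np.hstack([a,b]),None,fx=.78,fy=.78,interpolation=cv2.INTER_AREA))
C=cam("top")
for n,u,v,z in[("tray",343,237,14),("block",364,248,34),("knob",198,200,78),("sock",213,229,54),("e1",166,217,78)]: print(n,ray(C,u,v,z))
E
```

```text
tray [ 511.62 -222.81   14.  ]
block [ 480.89 -263.74   34.  ]
knob [598.54  96.07  78.  ]
sock [537.39  67.85  54.  ]
e1 [564.09 165.55  78.  ]
```

View pics/c1.png

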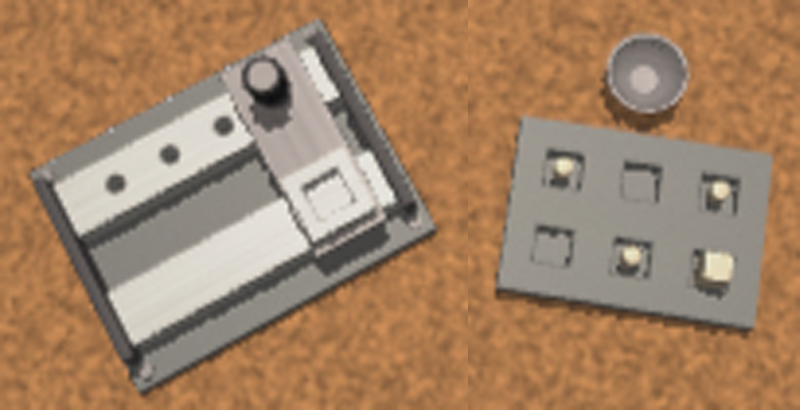

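View pics/wrist0.png

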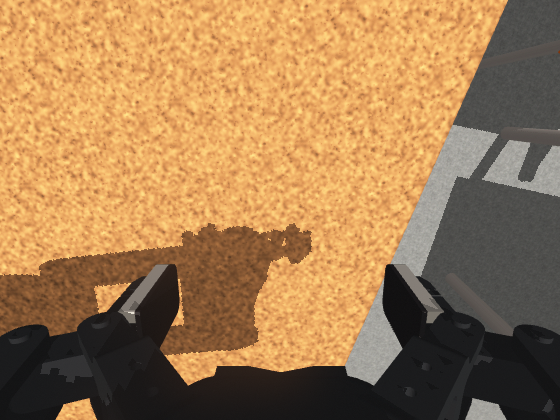

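Pixel reading from the crop: the tray's pocket grid is clear, with the block top at about crop (719,266). The carriage is at the right end of the stand and three free holes are visible at (223,126), (170,154) and (115,183). Next I fit the poses.

```bash
cat > m.py <<'E'
from h import *
C=cam("top")
L=lambda x,y,z:ray(C,130+x/3.9-.4,180+y/3.9-.4,z)[:2]
Rr=lambda x,y,z:ray(C,300+(x-468)/3.9-.4,180+y/3.9-.4,z)[:2]
def fit(loc,w):
    loc,w=np.array(loc,float),np.array(w); a,b=loc-loc.mean(0),w-w.mean(0)
    th=np.arctan2((a[:,0]*b[:,1]-a[:,1]*b[:,0]).sum(),(a*b).sum())
    R=np.array([[np.cos(th),-np.sin(th)],[np.sin(th),np.cos(th)]])
    t=w.mean(0)-R@loc.mean(0); print("yaw deg",np.degrees(th),"t",t,"res",(w-loc@R.T-t).tolist()); return R,t
print("tray");R,t=fit([(52,75),(52,-75),(-52,-75),(-52,75)],[Rr(521,118,14),Rr(772,154,14),Rr(754,325,14),Rr(498,289,14)])
print("pocket",R@[-23,-46]+t,"block",Rr(718,267,34))
print("stand");R,t=fit([(36,-17.5),(36,17.5),(36,52.5),(36,-52.5),(-36,-52.5)],[L(223,126,30),L(170,154,30),L(115,183,30),L(263,77,78),L(329,194,54)])
print("sock",R@[-36,-52.5]+t,"knob",R@[36,-52.5]+t)
E
python3 m.py
```

```text
tray
yaw deg -11.466402911130452 t [ 513.72 -222.26] res [[-0.6333933371064404, -0.5244920497743237], [-0.5534838377593587, 0.06329667560882513], [1.2154048750460333, 0.8006289171296999], [-0.02852770018012052, -0.3394335429642581]]
pocket [ 482.03 -262.77] block [ 480.78 -263.07]
stand
yaw deg 26.175599577241186 t [545.39 129.52] res [[0.0358656229313965, 0.4807265451165108], [0.28881928470980256, -0.0035615967217381694], [0.12799111469416857, 0.42364937351538856], [-0.7169341437585217, -0.12897897887663134], [0.2642581214236088, -0.771835343033473]]
sock [536.24  66.53] knob [600.86  98.29]
```

```bash
cat >> h.py <<'E'
def plan(p,yaw,n,g):
    s=r.sense(); M=Ro.from_euler("xyz",s["tcp_rot"]); G=Ro.from_euler("xyz",[-np.pi/2,0,np.radians(yaw)])
    rv=(M.inv()*G).as_rotvec(); d=(np.array(p)-s["eef_pos"])/n
    print("pos",s["eef_pos"],"rpy",np.degrees(s["tcp_rot"]),"F",s["contact_force"],"open",s["opening"],"t",s["clock"])
    print("; ".join(" ".join("%.2f"%x for x in [*(((M*Ro.from_rotvec(rv*i/n)).inv().apply(d))/10),*np.degrees(rv/n),g]) for i in range(n)))
E
python3 -c "
from h import *
plan([481.5,-263,115],-101.5,11,.6)"
```

```text
pos [ 192.19 -594.3   202.32] rpy [ -90.06   -0.   -162.08] F [-0.24  0.79 -0.88] open 1.0005017234667066 t 0.15
-3.43 0.80 -2.06 0.01 -5.51 -0.00 0.60; -3.61 0.80 -1.72 0.01 -5.51 -0.00 0.60; -3.76 0.80 -1.36 0.01 -5.51 -0.00 0.60; -3.87 0.80 -1.00 0.01 -5.51 -0.00 0.60; -3.95 0.79 -0.62 0.01 -5.51 -0.00 0.60; -3.99 0.79 -0.24 0.01 -5.51 -0.00 0.60; -4.00 0.79 0.15 0.01 -5.51 -0.00 0.60; -3.96 0.79 0.53 0.01 -5.51 -0.00 0.60; -3.89 0.79 0.91 0.01 -5.51 -0.00 0.60; -3.79 0.79 1.28 0.01 -5.51 -0.00 0.60; -3.65 0.79 1.63 0.01 -5.51 -0.00 0.60
```

Call:
apply_moves(plan="-3.4 0.8 -2.1 0 -5.5 0 0.6; -3.6 0.8 -1.7 0 -5.5 0 0.6; -3.8 0.8 -1.4 0 -5.5 0 0.6; -3.9 0.8 -1.0 0 -5.5 0 0.6; -3.9 0.8 -0.6 0 -5.5 0 0.6; -4 0.8 -0.2 0 -5.5 0 0.6; -4 0.8 0.2 0 -5.5 0 0.6; -4 0.8 0.5 0 -5.5 0 0.6; -3.9 0.8 0.9 0 -5.5 0 0.6; -3.8 0.8 1.3 0 -5.5 0 0.6; -3.6 0.8 1.6 0 -5.5 0 0.6; 0 0 0 0 0 0 0.6", squeeze=30)

```text
clock: 1.35
eef_pos: [485.2, -247.0, 109.0]
tcp_rot: [-1.572, -0.001, -1.733]
contact_force: [-0.3, 0.3, 0.3]
opening: 0.401
```

```bash
python3 -c "
from h import *
s=r.sense();cv2.imwrite('pics/w1.png',r.grab_frame('wrist'))
C=cam('wrist',s);print('block pred px',proj(C,[481.5,-263,34]),'qpos',s['qpos'])
plan([481.5,-263,115],-101.5,5,.6)"
```

```text
block pred px [278.99 229.17] qpos [-0.47  0.34  1.89 -0.    0.91 -0.31]
pos [ 484.15 -248.3   109.34] rpy [-90.07  -0.07 -99.45] F [-0.14 -0.03 -0.5 ] open 0.3973778073611157 t 1.4
0.30 -0.11 -0.00 0.01 0.41 0.01 0.60; 0.30 -0.11 -0.00 0.01 0.41 0.01 0.60; 0.30 -0.11 0.00 0.01 0.41 0.01 0.60; 0.30 -0.11 0.00 0.01 0.41 0.01 0.60; 0.30 -0.11 0.00 0.01 0.41 0.01 0.60
```

View pics/w1.png

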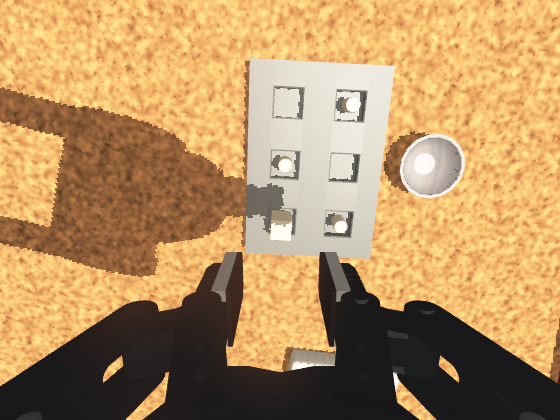

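The wrist view shows the block with its lit top at about (281,230); I predicted (279,229). I'll zoom in for its yaw.

```bash
python3 -c "
import cv2
im=cv2.imread('pics/w1.png')[190:262,235:361]
cv2.imwrite('pics/c2.png',cv2.resize(im,None,fx=6,fy=6,interpolation=cv2.INTER_NEAREST))"
```

```text
(no output)
```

View pics/c2.png

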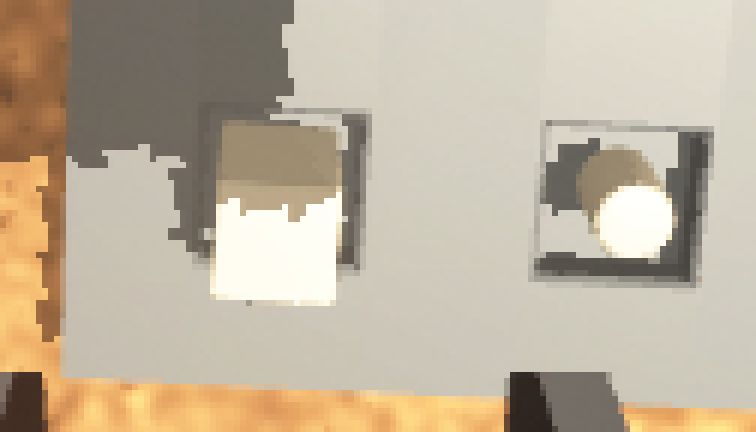

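```bash
cat > m2.py <<'E'
from h import *
C=cam("wrist")
P=[ray(C,235+u/6-.4,190+v/6-.4,34)[:2] for u,v in[(216,184),(342,188),(336,304),(210,298)]]
P=np.array(P);print(P,P.mean(0),"sides",[np.linalg.norm(P[i]-P[i-1]) for i in range(4)])
d=P[1]-P[0]+P[2]-P[3];e=P[3]-P[0]+P[2]-P[1]
print("jaw dirs",np.degrees(np.arctan2(d[1],d[0])),np.degrees(np.arctan2(e[1],e[0])))
a=np.degrees(np.arctan2(d[1],d[0]));c=P.mean(0)
plan([*c,45],a-90,6,.65)
E
python3 m2.py
```

```text
[[ 475.36 -256.53]
 [ 490.75 -259.6 ]
 [ 487.61 -274.73]
 [ 472.01 -271.33]] [ 481.43 -265.55] sides [np.float64(15.175452030199802), np.float64(15.701540085181117), np.float64(15.447495258095751), np.float64(15.968171348394831)]
jaw dirs -11.80935442370771 -102.25522513970009
pos [ 484.15 -248.3   109.34] rpy [-90.07  -0.07 -99.45] F [-0.14 -0.03 -0.5 ] open 0.3973778073611157 t 1.4
0.29 1.07 0.00 0.01 0.39 0.01 0.65; 0.29 1.07 0.01 0.01 0.39 0.01 0.65; 0.29 1.07 0.01 0.01 0.39 0.01 0.65; 0.29 1.07 0.01 0.01 0.39 0.01 0.65; 0.29 1.07 0.01 0.01 0.39 0.01 0.65; 0.29 1.07 0.01 0.01 0.39 0.01 0.65
```

Call:
apply_moves(plan="0.4 1.1 0 0 0.4 0 0.65; 0.4 1.1 0 0 0.4 0 0.65; 0.4 1.1 0 0 0.4 0 0.65; 0.3 1.1 0 0 0.4 0 0.65; 0.2 1 0 0 0.4 0 0.65; 0 1 0 0 0.4 0 0.65; 0 0 0 0 0 0 0.65")

```text
clock: 2.1
eef_pos: [477.1, -270.4, 39.0]
tcp_rot: [-1.574, -0.002, -1.79]
contact_force: [0.2, 1.3, 0.6]
opening: 0.352
```

```bash
python3 -c "
from h import *
plan([481.4,-264.7,17],-102,4,.65)"
```

```text
pos [ 477.06 -270.39   38.95] rpy [ -90.19   -0.09 -102.56] F [0.21 1.29 0.63] open 0.351967753473568 t 2.1
-0.16 0.55 0.08 0.05 -0.14 0.02 0.65; -0.16 0.55 0.08 0.05 -0.14 0.02 0.65; -0.16 0.55 0.08 0.05 -0.14 0.02 0.65; -0.16 0.55 0.08 0.05 -0.14 0.02 0.65
```

Call:
apply_moves(plan="-0.6 0 0.3 0.1 0 0 0.65; 0 0 0 0 0 0 0.65; 0 0 0 0 0 0 0.65")

```text
clock: 2.4
eef_pos: [482.0, -264.7, 39.1]
tcp_rot: [-1.572, -0.002, -1.79]
contact_force: [0.8, -0.3, 0.0]
opening: 0.349
```

```bash
python3 -c "
from h import *
s=r.sense()
cv2.imwrite('pics/w2.png',r.grab_frame('wrist')[150:400,150:430])
im=cv2.imread('pics/w2.png');cv2.imwrite('pics/w2.png',cv2.resize(im,None,fx=2.3,fy=2.3))
plan([481.4,-264.7,17],-102,4,.65)"
```

```text
pos [ 482.11 -264.7    39.21] rpy [ -90.05   -0.09 -102.56] F [0.41 0.19 0.23] open 0.3469836747607298 t 2.45
0.00 0.56 -0.02 0.01 -0.14 0.02 0.65; 0.00 0.56 -0.02 0.01 -0.14 0.02 0.65; 0.00 0.56 -0.02 0.01 -0.14 0.02 0.65; 0.00 0.56 -0.02 0.01 -0.14 0.02 0.65
```

View pics/w2.png

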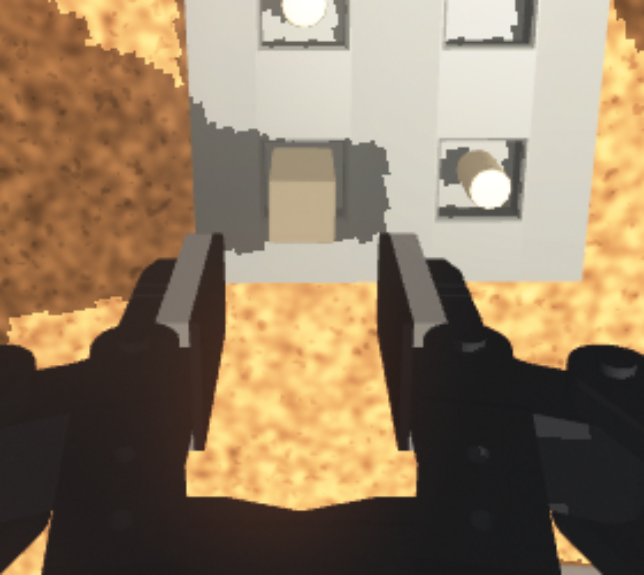

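The block is centred between the fingers: it spans 269–334 and the finger inner edges are at 224 and 378. I still need to check it along the pad width.

```bash
python3 -c "
from h import *
C=cam('wrist');s=r.sense();R=Ro.from_euler('xyz',s['tcp_rot'])
q=lambda X:(proj(C,X)-[150,150])*2.3
for x in(-11,0,11):
  print(x,[q(s['eef_pos']+R.apply([x,y,15])) for y in(-3,-20,-40)])
print('tool x of block edges', [ray(C,150+302/2.3,150+v/2.3,34) for v in(181,242)])
"
```

```text
-11 [array([366.33, 181.96]), array([372.97, 209.77]), array([382.74, 250.72])]
0 [array([365.23, 227.84]), array([371.63, 259.72]), array([381.01, 306.45])]
11 [array([364.15, 272.21]), array([370.34, 307.86]), array([379.36, 359.92])]
tool x of block edges [array([ 484.58, -256.69,   34.  ]), array([ 481.24, -271.75,   34.  ])]
```

Finger depth is ambiguous in this view, so I'll descend to TCP z≈20 and look at the block against the pads from the side.

Call:
apply_moves(plan="0 0.7 -0.05 0 0 0 0.65; 0 0.6 0 0 0 0 0.65; 0 0.4 0 0 0 0 0.65; 0 0 0 0 0 0 0.65; 0 0 0 0 0 0 0.65")

```text
clock: 2.95
eef_pos: [482.0, -264.5, 21.2]
tcp_rot: [-1.571, -0.002, -1.789]
contact_force: [-0.2, 0.1, 1.1]
opening: 0.353
```

```bash
python3 -c "
from h import *
plan([481.5,-264.5,17],-102,3,.65)
cv2.imwrite('pics/w3.png',r.grab_frame('wrist')[150:400,150:430]);S=r.grab_frame('side')
im=cv2.resize(cv2.imread('pics/w3.png'),None,fx=1.4,fy=1.4)
C=cam('side');u,v=proj(C,[481,-264,30]).astype(int);print(u,v)
b=S[v-40:v+30,u-40:u+40];b=cv2.resize(b,(400,350),interpolation=cv2.INTER_CUBIC)
cv2.imwrite('pics/w3.png',np.hstack([im,b]))
"
```

```text
pos [ 481.98 -264.53   21.23] rpy [ -89.99   -0.11 -102.52] F [-0.21  0.05  1.07] open 0.35257397374488064 t 2.95
0.00 0.14 -0.02 -0.00 -0.17 0.04 0.65; 0.00 0.14 -0.02 -0.00 -0.17 0.04 0.65; 0.00 0.14 -0.02 -0.00 -0.17 0.04 0.65
385 216
```

View pics/w3.png

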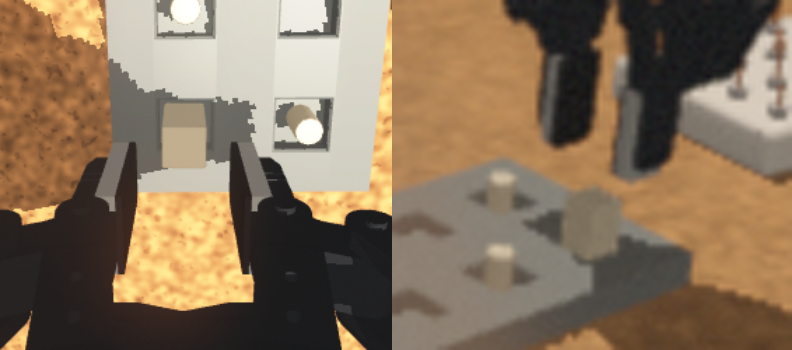

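```bash
python3 -c "
from h import *
C=cam('side');s=r.sense();R=Ro.from_euler('xyz',s['tcp_rot'])
W=cam('wrist')
for y in(-3,-20,-30,-40):
  for x in(-11,11):
    for z in(-15,15):
      X=s['eef_pos']+R.apply([x,y,z]);p=proj(C,X);print((x,y,z),'side',(p-[345,176])*5+[392,0],'wrist',(proj(W,X)-150)*1.4)
print('block top',(proj(C,[481.4,-264.5,34])-[345,176])*5+[392,0],'base',(proj(C,[481.4,-264.5,14])-[345,176])*5+[392,0])
print(r.get_calibration('wrist')['hand_eye'])
"
```

```text
(-11, -3, -15) side [599.65 236.  ] wrist [141.08 110.73]
(-11, -3, 15) side [542.86 206.35] wrist [222.99 110.76]
(11, -3, -15) side [639.78 221.59] wrist [142.44 165.65]
(11, -3, 15) side [582.67 192.74] wrist [221.66 165.69]
(-11, -20, -15) side [604.94 196.01] wrist [136.79 127.65]
(-11, -20, 15) side [547.46 167.2 ] wrist [227.03 127.69]
(11, -20, -15) side [645.38 182.03] wrist [138.44 187.34]
(11, -20, 15) side [587.58 154.  ] wrist [225.42 187.39]
(-11, -30, -15) side [608.1  172.13] wrist [133.83 139.31]
(-11, -30, 15) side [550.21 143.82] wrist [229.81 139.36]
(11, -30, -15) side [648.73 158.41] wrist [135.7  202.21]
(11, -30, 15) side [590.52 130.87] wrist [228.   202.27]
(-11, -40, -15) side [611.3  147.96] wrist [130.47 152.56]
(-11, -40, 15) side [552.99 120.17] wrist [232.97 152.61]
(11, -40, -15) side [652.12 134.51] wrist [132.6  219.02]
(11, -40, 15) side [593.49 107.48] wrist [230.92 219.08]
block top [595.25 192.4 ] base [589.24 238.3 ]
[[  -0.      0.96    0.27  -69.64]
 [   0.     -0.27    0.96 -170.51]
 [   1.      0.     -0.      0.43]
 [   0.      0.      0.      1.  ]]
```

Both cameras put the actual fingertips about 29 mm behind the reported TCP, which disagrees with the description. A safe test is to close here. If the description is right, the fingers stop on the block at about 16 mm. If not, they shut above it.

Call:
apply_moves(plan="0 0 0 0 0 0 1; 0 0 0 0 0 0 1; 0 0 0 0 0 0 1; 0 0 0 0 0 0 1; 0 0 0 0 0 0 1; 0 0 0 0 0 0 1", squeeze=20)

```text
clock: 3.65
eef_pos: [482.4, -264.9, 22.0]
tcp_rot: [-1.569, -0.002, -1.789]
contact_force: [-0.6, 0.5, -0.0]
opening: 0.002
```

```bash
python3 -c "
from h import *
plan([481.5,-264.5,17],-102,3,.65)
S=r.grab_frame('side')
a=r.grab_frame('wrist')[150:400,150:430]
b=cv2.resize(S[176:246,345:425],(400,350),interpolation=cv2.INTER_CUBIC)
cv2.imwrite('pics/w4.png',np.hstack([cv2.resize(a,None,fx=1.4,fy=1.4),b]))
"
```

```text
pos [ 482.44 -264.89   22.02] rpy [ -89.92   -0.13 -102.53] F [-0.57  0.48 -0.02] open 0.0020143238264111094 t 3.65
-0.01 0.17 -0.03 -0.03 -0.18 0.04 0.65; -0.01 0.17 -0.03 -0.03 -0.18 0.04 0.65; -0.01 0.17 -0.03 -0.03 -0.18 0.04 0.65
```

View pics/w4.png

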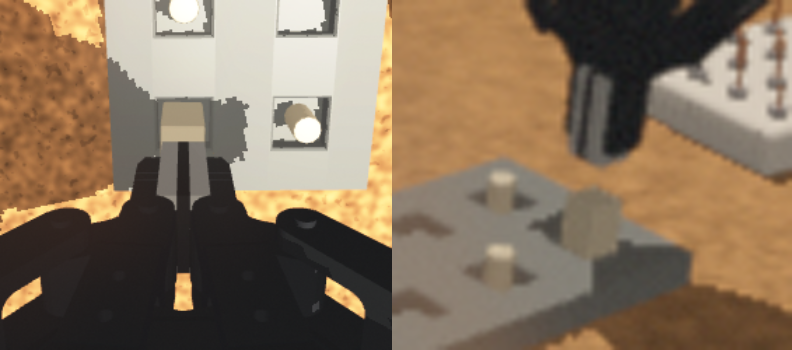

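The fingers shut fully above the block, so the tips really sit about 30 mm behind the reported TCP. Both views also put them over the block. I'll aim for tips at z≈19, which is TCP z≈-11.5, and watch the force.

Call:
apply_moves(plan="0 0 -0.1 0 0 0 0.65; 0 0 0 0 0 0 0.65; 0 0 0 0 0 0 0.65; 0 0.7 0 0 0 0 0.65; 0 0.6 0 0 0 0 0.65; 0 0.4 0 0 0 0 0.65; 0 0.1 0 0 0 0 0.65; 0 0 0 0 0 0 0.65")

```text
clock: 4.55
eef_pos: [481.0, -264.5, 1.8]
tcp_rot: [-1.57, -0.002, -1.789]
contact_force: [0.8, -0.2, -0.1]
opening: 0.351
```

```bash
python3 -c "
from h import *
plan([481.5,-264.5,-11.5],-102,4,.65)"
```

```text
pos [ 481.   -264.46    1.8 ] rpy [ -89.97   -0.12 -102.53] F [ 0.81 -0.21 -0.07] open 0.35110582791078876 t 4.55
-0.00 0.33 0.01 -0.01 -0.13 0.03 0.65; -0.00 0.33 0.01 -0.01 -0.13 0.03 0.65; -0.00 0.33 0.01 -0.01 -0.13 0.03 0.65; -0.00 0.33 0.01 -0.01 -0.13 0.03 0.65
```

Call:
apply_moves(plan="0 0.4 0 0 0 0 0.65; 0 0.4 0 0 0 0 0.65; 0 0.4 0 0 0 0 0.65; 0 0.1 0 0 0 0 0.65; 0 0 0 0 0 0 0.65; 0 0 0 0 0 0 0.65")

```text
clock: 5.15
eef_pos: [481.1, -264.5, -12.4]
tcp_rot: [-1.57, -0.002, -1.789]
contact_force: [-0.1, -0.0, 0.3]
opening: 0.35
```

```bash
python3 -c "
from h import *
plan([481.5,-264.5,-11.5],-102,4,.65)
W=cam('wrist')
S=r.grab_frame('side')
a=r.grab_frame('wrist')[150:400,150:430]
b=cv2.resize(S[176:246,345:425],(400,350),interpolation=cv2.INTER_CUBIC)
cv2.imwrite('pics/w5.png',np.hstack([cv2.resize(a,None,fx=1.4,fy=1.4),b]))
"
```

```text
pos [ 481.08 -264.54  -12.37] rpy [ -89.97   -0.12 -102.53] F [-0.08 -0.01  0.34] open 0.3503744276982478 t 5.15
-0.00 -0.02 0.01 -0.01 -0.13 0.03 0.65; -0.00 -0.02 0.01 -0.01 -0.13 0.03 0.65; -0.00 -0.02 0.01 -0.01 -0.13 0.03 0.65; -0.00 -0.02 0.01 -0.01 -0.13 0.03 0.65
```

View pics/w5.png

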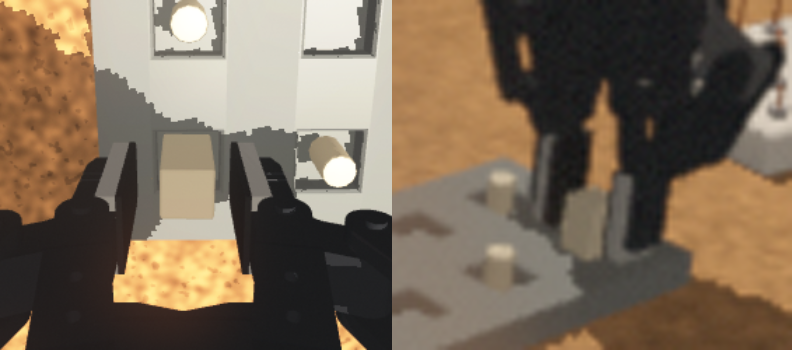

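The fingers straddle the block (162–213 in the view, finger edges at 136 and 230) with the tips just above the tray. Ten pictures used so far. Closing now, then lifting.

Call:
apply_moves(plan="0 0 0 0 0 0 0.75; 0 0 -0.05 0 0 0 0.85; 0 0 0 0 0 0 1; 0 0 0 0 0 0 1; 0 0 0 0 0 0 1; 0 0 0 0 0 0 1", squeeze=25)

```text
clock: 5.85
eef_pos: [480.9, -264.6, -11.8]
tcp_rot: [-1.569, -0.002, -1.789]
contact_force: [-0.1, 0.5, -0.3]
opening: 0.179
```

Call:
apply_moves(plan="0 -0.5 0 0 0 0 1; 0 -1 0 0 0 0 1; 0 -2 0 0 0 0 1; 0 -2.5 0 0 0 0 1; 0 -2.5 0 0 0 0 1; 0 -1.5 0 0 0 0 1; 0 0 0 0 0 0 1")

```text
clock: 6.55
eef_pos: [480.7, -264.3, 95.4]
tcp_rot: [-1.569, -0.002, -1.789]
contact_force: [-0.0, 0.2, 0.0]
opening: 0.182
```

```bash
python3 -c "
from h import *
plan([536.2,66.5,85],-63.8,11,1)
cv2.imwrite('pics/w6.png',r.grab_frame('wrist'))"
```

```text
pos [ 480.71 -264.27   95.4 ] rpy [ -89.9    -0.14 -102.52] F [-0.02  0.24  0.05] open 0.18167452100144937 t 6.55
-3.05 0.09 -0.16 -0.00 -3.52 0.02 1.00; -3.05 0.09 0.03 -0.00 -3.52 0.02 1.00; -3.04 0.09 0.21 -0.00 -3.52 0.02 1.00; -3.02 0.09 0.40 -0.00 -3.52 0.02 1.00; -2.99 0.09 0.59 -0.00 -3.52 0.02 1.00; -2.95 0.09 0.77 -0.00 -3.52 0.02 1.00; -2.90 0.09 0.95 -0.00 -3.52 0.02 1.00; -2.83 0.09 1.12 -0.00 -3.52 0.02 1.00; -2.76 0.09 1.30 -0.00 -3.52 0.02 1.00; -2.67 0.09 1.46 -0.00 -3.52 0.02 1.00; -2.58 0.09 1.62 -0.00 -3.52 0.02 1.00
```

Call:
apply_moves(plan="-3 0 -0.2 0 -3.5 0 1; -3 0 0 0 -3.5 0 1; -3 0 0.2 0 -3.5 0 1; -3 0 0.4 0 -3.5 0 1; -3 0 0.6 0 -3.5 0 1; -3 0 0.8 0 -3.5 0 1; -2.9 0 0.9 0 -3.5 0 1; -2.8 0 1.1 0 -3.5 0 1; -2.8 0 1.3 0 -3.5 0 1; -2.6 0 1.5 0 -3.5 0 1; -1.8 0 1.4 0 -3.5 0 1; 0 0 0 0 0 0 1; 0 0 0 0 0 0 1")

```text
clock: 7.9
eef_pos: [527.5, 69.8, 82.9]
tcp_rot: [-1.584, 0.004, -1.092]
contact_force: [0.9, -1.2, -0.1]
opening: 0.177
```

```bash
python3 -c "
from h import *
plan([536.2,66.5,85],-63.8,3,1)"
```

```text
pos [527.49  69.82  82.92] rpy [-90.77   0.25 -62.58] F [ 0.91 -1.19 -0.14] open 0.1769406161642919 t 7.9
0.23 -0.07 0.21 0.26 0.41 -0.08 1.00; 0.23 -0.07 0.21 0.26 0.41 -0.08 1.00; 0.23 -0.07 0.21 0.26 0.41 -0.08 1.00
```

Call:
apply_moves(plan="0.3 0 0.3 0.3 0.4 0 1; 0.3 -0.1 0.3 0.3 0.4 0 1; 0.1 0 0.1 0.1 0.3 0 1; 0 0 0 0 0 0 1; 0 0 0 0 0 0 1")

```text
clock: 8.4
eef_pos: [536.6, 62.9, 83.0]
tcp_rot: [-1.573, 0.004, -1.12]
contact_force: [-0.4, 0.1, -0.3]
opening: 0.178
```

```bash
python3 -c "
from h import *
plan([536.2,66.5,85],-63.8,3,1)
s=r.sense();W=cam('wrist',s);w=r.grab_frame('wrist');S=r.grab_frame('side');T=r.grab_frame('top')
cv2.imwrite('pics/w7raw.png',w);cv2.imwrite('pics/s7raw.png',S)
c,d=np.cos(np.radians(26.2)),np.sin(np.radians(26.2))
for n,C in(('w',W),('s',cam('side'))):
  for nm,o,z,h in(('sockblk',(536.2,66.5),54,20),('sockin',(536.2,66.5),54,11),('heldbase',s['eef_pos'][:2],s['eef_pos'][2]+17.8,8)):
    print(n,nm,[proj(C,[o[0]+c*a*h-d*b*h,o[1]+d*a*h+c*b*h,z]).round(1).tolist() for a,b in((-1,-1),(1,-1),(1,1),(-1,1))])
a=cv2.resize(w[120:330,150:430],(400,300),interpolation=cv2.INTER_CUBIC)
u,v=proj(cam('side'),[536,66.5,70]).astype(int);print(u,v)
b=cv2.resize(S[v-52:v+53,u-70:u+70],(400,300),interpolation=cv2.INTER_CUBIC)
cv2.imwrite('pics/w7.png',np.hstack([a,b]))
"
```

```text
pos [536.59  62.86  83.  ] rpy [-90.13   0.25 -64.15] F [-0.39  0.07 -0.31] open 0.17803582154623418 t 8.4
-0.12 -0.07 0.04 0.04 -0.12 -0.08 1.00; -0.12 -0.07 0.04 0.04 -0.12 -0.08 1.00; -0.11 -0.07 0.04 0.04 -0.12 -0.08 1.00
w sockblk [[250.2, 254.0], [314.4, 253.7], [315.7, 191.0], [248.2, 191.4]]
w sockin [[264.4, 240.4], [300.1, 240.2], [300.4, 205.8], [263.7, 206.0]]
w heldbase [[263.3, 275.7], [296.2, 275.5], [296.4, 244.8], [262.7, 244.9]]
s sockblk [[252.9, 257.2], [228.3, 252.8], [216.7, 266.7], [242.5, 271.6]]
s sockin [[245.0, 259.3], [231.3, 256.8], [225.1, 264.5], [239.1, 267.1]]
s heldbase [[242.8, 231.2], [232.5, 229.5], [227.9, 234.6], [238.4, 236.4]]
234 252
```

View pics/w7.png

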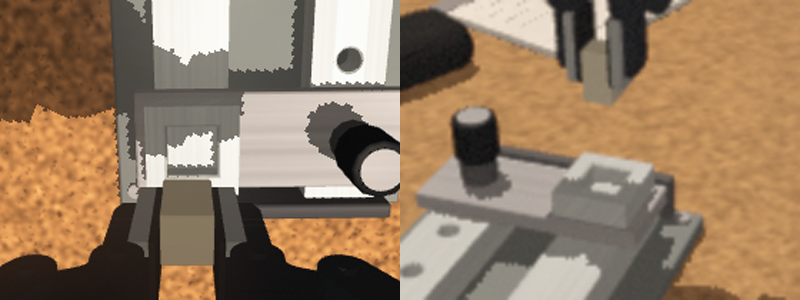

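Socket hole in the wrist view: u 267–303, v 208–244, about 3 px from my prediction. The held block is about 1 px off. That makes the corrected TCP target (537.2, 66.0). One picture is left that I'd rather keep, so I'll insert by force feedback.

Call:
apply_moves(plan="-0.3 0.5 0.2 0 0 0 1; 0 1 0 0 0 0 1; 0 1 0 0 0 0 1; 0 0.7 0 0 0 0 1; 0 0 0 0 0 0 1; 0 0 0 0 0 0 1")

```text
clock: 9.15
eef_pos: [536.0, 67.6, 47.1]
tcp_rot: [-1.575, 0.005, -1.118]
contact_force: [0.2, 0.8, -0.5]
opening: 0.181
```

```bash
python3 -c "
from h import *
plan([537.2,66,42],-63.8,2,1)"
```

```text
pos [535.97  67.57  47.1 ] rpy [-90.23   0.29 -64.07] F [ 0.19  0.79 -0.49] open 0.18087719085252807 t 9.15
0.10 0.25 0.02 0.11 -0.13 -0.14 1.00; 0.10 0.25 0.02 0.11 -0.13 -0.14 1.00
```

Call:
apply_moves(plan="0.2 0 0.05 0.2 0 -0.3 1; 0 0 0 0 0 0 1; 0 0.3 0 0 0 0 1; 0 0.3 0 0 0 0 1; 0 0.3 0 0 0 0 1; 0 0 0 0 0 0 1")

```text
clock: 9.75
eef_pos: [538.2, 65.8, 38.2]
tcp_rot: [-1.569, -0.001, -1.118]
contact_force: [-0.6, 0.3, 0.6]
opening: 0.177
```

```bash
python3 -c "
from h import *
plan([537.2,66,27],-63.8,2,1)"
```

```text
pos [538.18  65.79  38.23] rpy [-89.92  -0.07 -64.08] F [-0.64  0.28  0.59] open 0.1772725861182422 t 9.75
-0.03 0.56 -0.04 -0.04 -0.14 0.04 1.00; -0.03 0.56 -0.04 -0.04 -0.14 0.04 1.00
```

Call:
apply_moves(plan="0 0 -0.1 0 0 0 1; 0 0.2 0 0 0 0 1; 0 0.2 0 0 0 0 1; 0 0.2 0 0 0 0 1; 0 0 0 0 0 0 1")

```text
clock: 10.25
eef_pos: [537.2, 65.3, 31.7]
tcp_rot: [-1.569, -0.001, -1.118]
contact_force: [0.1, 0.2, -1.1]
opening: 0.179
```

The base is now about 4.5 mm below the rim with no contact force, so it has entered the hole. Continuing down.

Call:
apply_moves(plan="0 0.15 0 0 0 0 1; 0 0.15 0 0 0 0 1; 0 0.1 0 0 0 0 1; 0 0 0 0 0 0 1; 0 0 0 0 0 0 1")

```text
clock: 10.75
eef_pos: [537.2, 65.4, 27.2]
tcp_rot: [-1.57, -0.001, -1.118]
contact_force: [-0.0, 0.4, -0.1]
opening: 0.178
```

Call:
apply_moves(plan="0 0.1 0 0 0 0 1; 0 0 0 0 0 0 1; 0 0 0 0 0 0 1")

```text
clock: 11.05
eef_pos: [537.3, 65.4, 26.3]
tcp_rot: [-1.569, -0.001, -1.118]
contact_force: [-0.2, -0.0, -0.5]
opening: 0.179
```

Call:
apply_moves(plan="0 0 0 0 0 0 0.8; 0 0 0 0 0 0 0.75; 0 0 0 0 0 0 0.7; 0 0 0 0 0 0 0.65; 0 0 0 0 0 0 0.65; 0 -0.5 0 0 0 0 0.65; 0 -1 0 0 0 0 0.65; 0 -2 0 0 0 0 0.65; 0 -2 0 0 0 0 0.65; 0 0 0 0 0 0 0.65")

```text
clock: 12.05
eef_pos: [537.3, 65.4, 85.2]
tcp_rot: [-1.569, -0.001, -1.118]
contact_force: [-0.6, 0.0, 0.6]
opening: 0.348
```

```bash
python3 -c "
from h import *
s=r.sense();W=cam('wrist',s);cv2.imwrite('pics/w8.png',r.grab_frame('wrist'));cv2.imwrite('pics/s8.png',r.grab_frame('side'))
im=cv2.imread('pics/w8.png');
print('knob pred wrist',proj(W,[600.9,98.3,78]),'block top pred',proj(W,[537.2,65.9,72]))
plan([601.2,97.8,80],-63.8,3,.55)"
```

```text
knob pred wrist [410.47 238.51] block top pred [280.17 236.87]
pos [535.84  65.21  83.01] rpy [-90.08  -0.02 -64.08] F [0.01 0.27 0.29] open 0.34965701184078835 t 12.15
-0.02 0.10 2.43 0.03 -0.09 0.01 0.55; -0.02 0.10 2.43 0.03 -0.09 0.01 0.55; -0.02 0.10 2.43 0.03 -0.09 0.01 0.55
```

Call:
apply_moves(plan="0 0 2.4 0 0 0 0.47; 0 0 2.4 0 0 0 0.47; 0 0 2.4 0 0 0 0.47; 0 0 0 0 0 0 0.47; 0 0 0 0 0 0 0.47")

```text
clock: 12.65
eef_pos: [598.7, 97.0, 78.5]
tcp_rot: [-1.579, 0.002, -1.119]
contact_force: [-0.5, -0.1, -0.1]
opening: 0.532
```

```bash
python3 -c "
from h import *
plan([601.3,97.9,60],-63.8,3,.47)
s=r.sense();W=cam('wrist',s);w=r.grab_frame('wrist');S=r.grab_frame('side')
print('w knob',proj(W,[601.3,97.9,78]),'blk',proj(W,[537.2,65.9,72]),'blkbase corners',[proj(W,[537.2,65.9,z]) for z in (72,54)])
u,v=proj(cam('side'),[570,82,75]).astype(int);print(u,v,'side blk top, knob top',proj(cam('side'),[537.2,65.9,72]),proj(cam('side'),[601.3,97.9,78]))
a=cv2.resize(w[140:350,90:370],(400,300),interpolation=cv2.INTER_CUBIC)
b=cv2.resize(S[v-52:v+53,u-70:u+70],(400,300),interpolation=cv2.INTER_CUBIC)
cv2.imwrite('pics/w9.png',np.hstack([a,b]))
"
```

```text
pos [598.73  96.96  78.48] rpy [-90.47   0.1  -64.1 ] F [-0.46 -0.14 -0.14] open 0.5323662874351679 t 12.65
0.01 0.62 0.10 0.16 -0.10 -0.03 0.47; 0.01 0.62 0.09 0.16 -0.10 -0.03 0.47; 0.01 0.62 0.09 0.16 -0.10 -0.03 0.47
w knob [284.99 246.68] blk [154.72 243.43] blkbase corners [array([154.72, 243.43]), array([165.5 , 232.38])]
211 245 side blk top, knob top [234.43 250.91] [189.64 239.76]
```

View pics/w9.png

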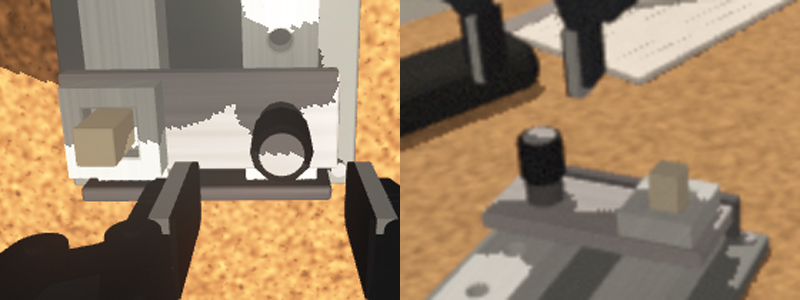

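The block stands upright in its socket, and the knob is at crop (282,154), about 1 mm from my prediction. That was picture 12, so from here I work from the numeric state only. Centring and lowering onto the knob.

Call:
apply_moves(plan="0.05 0.5 0.4 0.4 0 0 0.47; 0 1 0 0 0 0 0.47; 0 1 0 0 0 0 0.47; 0 0 0 0 0 0 0.47; 0 0 0 0 0 0 0.47")

```text
clock: 13.25
eef_pos: [599.9, 97.0, 50.6]
tcp_rot: [-1.574, 0.002, -1.12]
contact_force: [0.6, 0.3, 0.5]
opening: 0.528
```

```bash
python3 -c "
from h import *
plan([602.6,98,27],-63.8,3,.47)"
```

```text
pos [599.94  97.01  50.61] rpy [-90.16   0.14 -64.17] F [0.55 0.27 0.48] open 0.5275065257950419 t 13.25
0.01 0.79 0.10 0.05 -0.12 -0.05 0.47; 0.01 0.79 0.10 0.05 -0.12 -0.05 0.47; 0.01 0.79 0.09 0.05 -0.12 -0.05 0.47
```

Call:
apply_moves(plan="0 0.8 0.3 0.2 0 0 0.47; 0 0.8 0 0 0 0 0.47; 0 0.6 0 0 0 0 0.47; 0 0 0 0 0 0 0.47; 0 0 0 0 0 0 0.47")

```text
clock: 13.75
eef_pos: [602.9, 98.5, 26.6]
tcp_rot: [-1.57, 0.002, -1.12]
contact_force: [-0.2, 0.1, 0.5]
opening: 0.531
```

```bash
python3 -c "
from h import *
plan([602.6,98,27],-63.8,1,.47)"
```

```text
pos [602.85  98.47  26.56] rpy [-89.95   0.14 -64.16] F [-0.21  0.1   0.47] open 0.5312818229861697 t 13.75
0.03 -0.04 -0.04 -0.05 -0.36 -0.14 0.47
```

Now close gently and check the opening (24 mm is about 0.28) and the side force.

Call:
apply_moves(plan="0 0 0 0 0 0 0.6; 0 0 0 0 0 0 0.7; 0 0 0 0 0 0 0.8; 0 0 0 0 0 0 1; 0 0 0 0 0 0 1; 0 0 0 0 0 0 1; 0 0 0 0 0 0 1", squeeze=40)

```text
clock: 14.45
eef_pos: [602.1, 98.1, 27.1]
tcp_rot: [-1.571, 0.002, -1.12]
contact_force: [-0.5, -0.6, -0.3]
opening: 0.263
```

Gripped, with no side force. Pulling up about 11.5 mm.

Call:
apply_moves(plan="0 -0.3 0 0 0 0 1; 0 -0.3 0 0 0 0 1; 0 -0.3 0 0 0 0 1; 0 -0.15 0 0 0 0 1; 0 0 0 0 0 0 1; 0 0 0 0 0 0 1", squeeze=60)

```text
clock: 15.05
eef_pos: [602.0, 98.1, 37.3]
tcp_rot: [-1.571, 0.003, -1.12]
contact_force: [1.5, -0.3, -6.6]
opening: 0.256
```

Lift is 10.2 mm with 6.6 N downward, which matches the spring law (3.6+0.3·10.2=6.66 N). A little more, then slide along the stand's +y (tool −x).

Call:
apply_moves(plan="0 -0.2 0 0 0 0 1; 0 0 0 0 0 0 1; -0.6 0 0 0 0 0 1; -0.8 0 0 0 0 0 1; -0.8 0 0 0 0 0 1; -0.6 0 0 0 0 0 1; 0 0 0 0 0 0 1; 0 0 0 0 0 0 1")

```text
clock: 15.85
eef_pos: [588.3, 125.5, 39.0]
tcp_rot: [-1.572, 0.002, -1.119]
contact_force: [0.4, -1.2, -6.6]
opening: 0.261
```

```bash
cat > k.py <<'E'
from h import *
s=r.sense();d=s["eef_pos"]-np.array([602.0,98.1,27.1]);a=np.radians(26.2)
print("along y",-np.sin(a)*d[0]+np.cos(a)*d[1],"along x",np.cos(a)*d[0]+np.sin(a)*d[1],"up",d[2])
F=s["contact_force"];print("F x,y,z",np.cos(a)*F[0]+np.sin(a)*F[1],-np.sin(a)*F[0]+np.cos(a)*F[1],F[2],"open",s["opening"],"rpy",np.degrees(s["tcp_rot"]),"torque",s["wrist_torque"],s["clock"])
E
python3 k.py
```

```text
along y 30.60679045004548 along x -0.17865868797281514 up 11.88604993930121
F x,y,z -0.19433761805967686 -1.2034374463141675 -6.609647388130222 open 0.2612901214300139 rpy [-90.07   0.11 -64.1 ] torque [-0.17 -0.41 -0.04] 15.85
```

Call:
apply_moves(plan="-0.35 0 0 0 0 0 1; 0 0 0 0 0 0 1; 0 0 0 0 0 0 1")

```text
clock: 16.15
eef_pos: [586.5, 129.1, 39.0]
tcp_rot: [-1.572, 0.002, -1.119]
contact_force: [1.6, -1.0, -8.3]
opening: 0.257
```

```bash
python3 k.py
```

```text
along y 34.68723895726726 along x -0.189326097553824 up 11.876623790916604
F x,y,z 1.0257915572270773 -1.5673743582571409 -8.27390362927799 open 0.2565761026507074 rpy [-90.07   0.14 -64.12] torque [-0.11 -0.41 -0.01] 16.15
```

Now at 34.7 mm. Lowering step by step and watching Fz.

Call:
apply_moves(plan="0 0.2 0 0 0 0 1; 0 0.2 0 0 0 0 1; 0 0.1 0 0 0 0 1; 0 0 0 0 0 0 1; 0 0 0 0 0 0 1")

```text
clock: 16.65
eef_pos: [586.5, 129.1, 33.6]
tcp_rot: [-1.572, 0.003, -1.12]
contact_force: [0.6, 0.3, -6.3]
opening: 0.256
```

```bash
python3 k.py
```

```text
along y 34.61402428575269 along x -0.21233892076808303 up 6.529372051772135
F x,y,z 0.6463293062987863 0.0016501649648037464 -6.268743516412053 open 0.25608997503138986 rpy [-90.08   0.17 -64.16] torque [ 0.06 -0.19 -0.01] 16.65
```

The lift is 6.5 mm, below the 9 mm rail level, and the spring still pulls down, so the pin has entered the hole. Lowering the rest.

Call:
apply_moves(plan="0 0.2 0 0 0 0 1; 0 0.2 0 0 0 0 1; 0 0.1 0 0 0 0 1; 0 0 0 0 0 0 1; 0 0 0 0 0 0 1")

```text
clock: 17.15
eef_pos: [586.5, 129.1, 28.5]
tcp_rot: [-1.572, 0.003, -1.12]
contact_force: [0.6, 0.8, -5.0]
opening: 0.257
```

```bash
python3 k.py
```

```text
along y 34.63828947639061 along x -0.20745241488250699 up 1.4445241610566129
F x,y,z 0.8680217232035782 0.49346829065356534 -5.004825736243881 open 0.2574076918844392 rpy [-90.08   0.17 -64.16] torque [ 0.05 -0.09  0.01] 17.15
```

Call:
apply_moves(plan="0 0.1 0 0 0 0 1; 0 0 0 0 0 0 1; 0 0.05 0 0 0 0 1; 0 0 0 0 0 0 1; 0 0 0 0 0 0 1")

```text
clock: 17.65
eef_pos: [586.5, 129.1, 27.3]
tcp_rot: [-1.572, 0.003, -1.12]
contact_force: [0.7, 0.2, -3.9]
opening: 0.261
```

```bash
python3 k.py
```

```text
along y 34.629784968360156 along x -0.2443542000226877 up 0.15288427170736796
F x,y,z 0.7043332771855509 -0.10139801402906165 -3.906736004966195 open 0.26098526388193877 rpy [-90.08   0.17 -64.16] torque [ 0.05 -0.07 -0.04] 17.65
```

Call:
apply_moves(plan="0 0.07 0 0 0 0 1; 0 0 0 0 0 0 1; 0 0 0 0 0 0 1; 0 0 0 0 0 0 1")

```text
clock: 18.05
eef_pos: [586.5, 129.1, 27.2]
tcp_rot: [-1.572, 0.003, -1.12]
contact_force: [-1.4, -0.1, -1.7]
opening: 0.254
```

```bash
python3 k.py
```

```text
along y 34.60854409969815 along x -0.191721951531429 up 0.11607501452042968
F x,y,z -1.3404966284070736 0.5337176659087237 -1.732092828314276 open 0.2535748442885043 rpy [-90.07   0.17 -64.16] torque [-0.01  0.    0.02] 18.05
```

The height no longer changes while the pull falls away, so the pin is on its stop. One more small press to leave it held down lightly.

Call:
apply_moves(plan="0 0.1 0 0 0 0 1; 0 0 0 0 0 0 1; 0 0 0 0 0 0 1; 0 0 0 0 0 0 1; 0 0 0 0 0 0 1")

```text
clock: 18.55
eef_pos: [586.6, 129.1, 27.2]
tcp_rot: [-1.572, 0.003, -1.12]
contact_force: [-1.3, -0.7, 0.5]
opening: 0.257
```

```bash
python3 k.py; python3 - <<'E'
from h import *
T=r.grab_frame("top");S=r.grab_frame("side");cv2.imwrite("pics/t_end.png",T);cv2.imwrite("pics/s_end.png",S)
S8=cv2.imread("pics/s7raw.png"); S9=cv2.imread("pics/s8.png")
# block in side view: match pre-slide block patch, compare with predicted 35 mm shift
C=cam("side");a=np.radians(26.2);p0=np.array([537.2,65.9,66.]);p1=p0+35*np.array([-np.sin(a),np.cos(a),0])
q0,q1=proj(C,p0),proj(C,p1);print("pred shift px",q1-q0,q1)
u,v=q1.round().astype(int)
print("hsv-ish bgr column through block:",S[v-14:v+16:3,u].tolist())
E
```

```text
along y 34.613863594824345 along x -0.17799982905012968 up 0.07352211343203763
F x,y,z -1.444108057448106 -0.02976875062973472 0.5012073265827464 open 0.25697704010316613 rpy [-90.07   0.16 -64.16] torque [-0.07  0.19  0.04] 18.55
pred shift px [-10.23  12.76] [224.4 267.2]
hsv-ish bgr column through block: [[90, 141, 190], [90, 95, 102], [54, 55, 59], [96, 114, 126], [96, 116, 129], [106, 129, 141], [107, 128, 141], [107, 128, 142], [109, 128, 141], [106, 121, 129]]
```

```bash
python3 -c "
from rig import r
r.sign_off(); print(r.sense()['clock'])"
```

```text
the job is handed in; nothing more can be done
the job is handed in; nothing more can be done
```

I moved the block from its tray pocket to the socket on the carriage. I then pulled the knob up about 12 mm, slid the carriage one hole along and lowered the pin home. The job was handed in at about 18.6 s with the knob still gripped.

**Last checks:**
- **Pin:** the knob is within 0.1 mm of its starting height. Lowering further no longer moved it while Fz went from -3.9 to +0.5 N, so the pin is on its stop.
- **Carriage:** it moved 34.6 mm, which is the 35 mm hole within the pin's 1.5 mm play. The spring kept pulling as the lift fell below 9 mm, so the pin went into the hole rather than resting on the rail.
- **Block:** the last picture before the slide showed it upright in the socket. After the slide I only sampled side-image pixels, and block-coloured ones were where the moved block should be.
- **Stubs:** I only saw them standing before the lift and did not look again afterwards.

**Disagreement with the description:** the fingertips sat about 30 mm behind the reported tool point, not at it. Both cameras showed this. So did shutting the fingers fully at a height where they should have met the block, and the lack of contact on the way down. I allowed for it in all grasp heights.

I viewed 12 pictures, which is the limit, so the slide and the lowering were checked only by numbers.

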